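# Clamp a disk drive with the hex key of a cam screw

## Robot

A 6-joint arm with a two-finger parallel gripper is mounted at the origin on a cart in front of the work surface, level with it; the furniture and walls round the work are solid. World frame = base frame: x ahead of the robot, y to its left, z up, the work surface at z = 0. Lengths are in m, angles in rad, forces in N, time in s.
With the tool pointing down it reaches from about 0.35 to 0.8 m from the base axis. Payload 7.3 kg.
Tool frame: the origin (TCP) lies between the finger pads; the fingertips stand 25 mm ahead of it and the grasp point (between the pads) lies 6 mm ahead of it (r.tip_extent is the distance from the TCP to the fingertips, in m); z points along the fingers, y is the line along which they close (so a half turn about z gives the same grasp; the last joint's range is limited). The gripper opens to 85 mm and grips with 20 to 120 N. Pads are 22 mm wide; open, the fingers measure 114 mm over their backs; the gripper's body (76 mm by 85 mm) begins 54 mm behind the grasp point. The pads swing forward as they close: fully open they stand 13 mm farther back than shut.
Start: joints at [-1.369, 0.342, 1.524, -0, 1.275, -0.146], TCP at [0.179, -0.494, 0.256] pointing down, gripper open.
Joint ranges: [-2.53, 2.53], [-0.77, 2.02], [0.04, 2.7], [-1, 4.14], [0.28, 2.66], [-3.11, 3.11]. Speed limits (rad/s): [2.57, 2.57, 3.14, 3.14, 3.14, 3.14].

## Interface

Orientations are given as a unit quaternion [x, y, z, w].
In Python, from workcell import r, command_gripper, optics gives the robot as it stands. The module is installed in compiled form; this text tells all that it offers. Calls block until the motion is done:
- r.reach(position, orientation): joint-space move of the TCP to a pose.
- r.move_straight(position, orientation=None, speed=0.15, max_force=None): straight line of the TCP; orientation=None keeps the orientation; speed is the mean speed in m/s. With max_force (N) it stops when the force on the tool has changed by that much, and returns True; else False.
- r.movej(angles): joint-space move.
- command_gripper(opening, force=None): finger opening in m; force is the grip in N (None keeps the last); returns when the fingers have stopped.
- r.hold(seconds).
- r.solve_ik(position, orientation): joint angles nearest the present ones, or None.
- r.read_state(): the state.
- optics.get_image(name): name is "scene" or "top"; returns (picture, depth): 384x512x3 uint8, red, green, blue; 384x512 float32, m along the optical axis (not along the pixel's ray), 0 where there is no reading.
- optics.camera_model(name): a dict with "K" (3x3 intrinsics, pixels), "R" (3x3) and "t" (3): a world point X has camera coordinates R X + t. Camera axes: x right, y down, z forward; pixel columns grow to the right and rows downward; lengths in m; the calibration is good to about 2 mm. A picture is of the moment at which its call begins. camera_model takes no time and is no camera call.
A pose or a line that the arm cannot do raises r.PlanningError and nothing moves.
- r.finish_job(): hands the job in; it is judged then, once.
The state is a dict: "time_s": time; "joint_positions": joint angles; "dq": joint speeds; "tau": joint torques, N m; "eef_pos": TCP position; "eef_rot": TCP orientation; "contact_force": force on the tool from outside, world axes, zero at the start; "torque": the same for the moment, N m; "grip_width": finger opening in m; "grip_force": force on a finger pad.
Only numpy, scipy, OpenCV 4.12 (cv2) and the standard library are available. Lean on these libraries where they do the work, as an engineer would, in place of code of your own. Each camera call takes 0.05 s, during which the arm holds its last target. There are 200 camera calls.

## Task

Clamp the disk drive that lies loose in the aluminium fixture, so that its cover can be opened next. Take the thicker of the two T-handled hex keys out of the stand (leave the thinner one there), feel it gently into the recessed hex socket of the fixture's cam screw and push it fully home before you put any turning load on it; then turn it clockwise until the brass cam holds the drive firmly, but does not crush it, against the steel fence. Let go and leave the key standing in the screw.

Things in the scene. Friction and masses are not known exactly. Their poses are not given: they have to be found in the camera images.
- key: Thicker T-handled hex key, 200 g, dark steel, hexagon 14 mm across flats (16.2 over corners), tip edge chamfered over 2 mm. Origin: centre of the tip face; +z up the shaft to the handle, 128 mm long in all. The crossbar (88 mm along the key's x, 17 mm wide along its y, from z 106 to 128) is the handle; two corners of the hexagon lie on the key's x axis, the others every 60 degrees.
- key_grip (a point): Middle of the thicker key's crossbar, on the shaft axis, 117 mm above the tip; same axes as the key. Grip the bar here from above, across its 17 mm flat sides; take a firm grip (40 N or more), for the bar must not twist between the fingers.
- small_key: Thinner T-handled hex key, same build and height, hexagon 10 mm, crossbar 64 x 14 mm. It is too small for the screw and stays in the stand. Origin: centre of the tip face, +z up.
- stand: Fixed grey block, 54 x 190 mm (foot 66 x 202), 45 mm high, that carries the two keys upright in loose round holes 36 mm deep, 48 mm either side of its middle along its y; which key stands where varies, and their yaw varies. Origin: centre of the underside. Crossbars lie roughly along the block's y.
- fixture: Fixed aluminium plate 170 x 150 x 12 mm, screwed to the table. Origin: centre of the underside; +x from the cam screw towards the fence. On it: the drive, the steel fence at +x, a small steel side stop at -y, and the cam screw: knurled black screw head of 30 mm diameter, top 42.5 mm above the table, over an eccentric brass disc.
- socket (a point): On the axis of the cam screw, at the floor of its hex socket, 26.5 mm above the table; axes of the plate. The socket is 14.7 mm across flats, 12 mm deep, below a countersunk mouth (4 mm deep, 25 mm wide on top). How the hexagon is turned is not measured: a key that does not match stops 4 to 12 mm short. Press with 5 to 8 N (not over 15) and turn till it drops. A key fully home has its tip here.
- fence: Steel bar 14 x 108 x 13 mm on the plate; its face to the cam is x = 0 of its frame. The free screw turns with 0.05 N m. 0.5 to 1.6 rad clockwise (from above) from the start the drive meets the fence; then the load on the handle climbs steeply within 0.1 to 0.2 rad: 0.15 to 0.25 N m more than when free is a sound clamp (12 to 30 N on the fence; it stays when released), 45 N crushes the drive.
- drive: Disk drive 70 x 100 x 11 mm, 97 g, lying on the plate between cam and fence with 1 to 5 mm of play. Origin: centre of its underside. Do not handle it: the cam pushes it home. It is the only drive on the plate; others lie on the table.

How it is judged:
By the outcome, as a careful person would: the job done as asked, in the order asked, and still so for the second after the job is handed in, with the robot touching nothing.
It also fails if it takes over 67 s, if anything falls off the work surface, if the arm or the gripper's body presses on something with over 40 N, if the wrist force passes 120 N, or if a joint passes its speed limit or range.

## Working session

There is one attempt and no reset: what is moved stays moved. The work goes in short steps, each a Python script; the robot and the scene stay as the last script left them, time stands still between calls to the robot, and variables do not carry over. Pictures are saved under pics/ and viewed, at most 10 in all, crops included, and the job is handed in when it is done.

```bash
mkdir -p pics
python3 - <<'E'
from workcell import r,optics
import cv2,numpy as np
for n in("scene","top"):
    p,d=optics.get_image(n);cv2.imwrite(f"pics/{n}0.png",p[:,:,::-1]);np.save(f"{n}0.npy",d)
    m=optics.camera_model(n);print(n,np.round(m["K"],1).tolist(),np.round(m["R"],3).tolist(),np.round(m["t"],3))
s=r.read_state();print(s)
E
```

```text
scene [[413.1, 0.0, 249.5], [0.0, 413.1, 190.8], [0.0, 0.0, 1.0]] [[-0.909, -0.417, 0.001], [-0.282, 0.612, -0.739], [0.307, -0.672, -0.674]] [0.481 0.318 0.805]
top [[410.9, 0.0, 253.6], [0.0, 410.9, 186.5], [0.0, 0.0, 1.0]] [[0.027, -1.0, -0.006], [-0.98, -0.026, -0.196], [0.196, 0.011, -0.981]] [-0.137  0.615  0.85 ]
{'time_s': 0.1, 'joint_positions': array([-1.36903391e+00,  3.42679611e-01,  1.52487819e+00,  3.45267819e-06,
        1.27542025e+00, -1.45999249e-01]), 'dq': array([ 2.26841035e-04, -2.98927515e-03, -1.87906882e-03, -7.87638443e-04,
        6.28676547e-04,  4.64684809e-05]), 'tau': array([ 1.48282230e-03, -4.34446442e+01, -2.46492040e+01, -1.19202246e-04,
        4.67189035e-03, -1.61339518e-06]), 'eef_pos': array([ 0.17887668, -0.49325858,  0.25569676]), 'eef_rot': array([ 9.84920629e-01,  1.73005418e-01, -1.76605186e-05, -6.92477984e-04]), 'contact_force': array([-1.29539976, -0.51869365,  0.24550381]), 'torque': array([-0.01839057,  0.0013112 ,  0.04084525]), 'grip_force': 0.0, 'grip_width': 0.08539829783425348}
```

View pics/scene0.png

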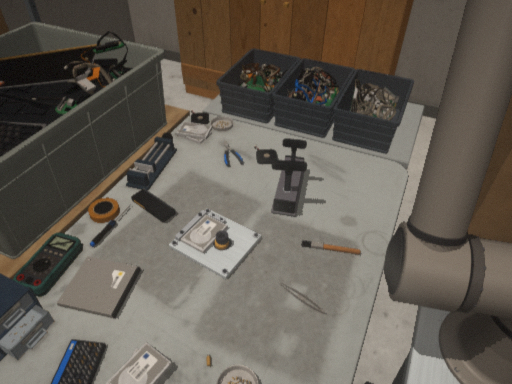

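View pics/top0.png

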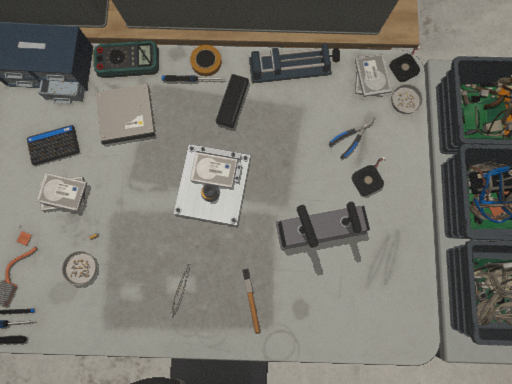

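The top view shows the fixture with its plate centre near (212,185) and the screw near (210,193). The stand is near (323,227), with a longer crossbar at (308,226), probably the thick key, and a shorter one at (349,219). I'll enlarge both areas.

Run:
```python
import cv2
p=cv2.imread("pics/top0.png")
a=cv2.resize(p[140:230,170:255],None,fx=6.4,fy=6.4,interpolation=cv2.INTER_CUBIC)
b=cv2.resize(p[190:260,270:375],None,fx=7.5,fy=7.5,interpolation=cv2.INTER_CUBIC)
cv2.imwrite("pics/fix.png",a);cv2.imwrite("pics/stand.png",b)
```

```text
(no output)
```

View pics/fix.png

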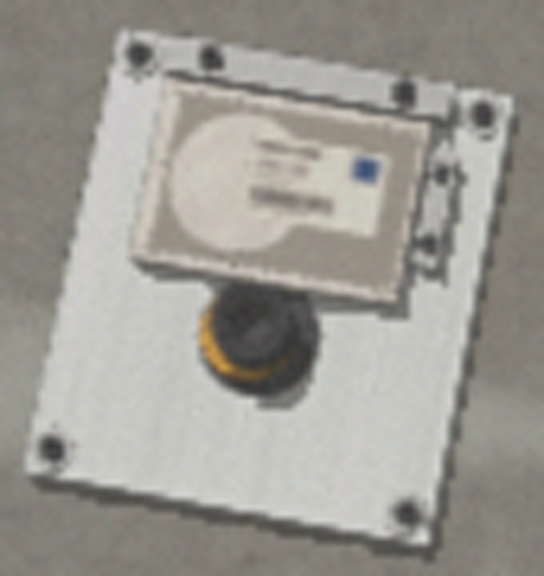

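View pics/stand.png

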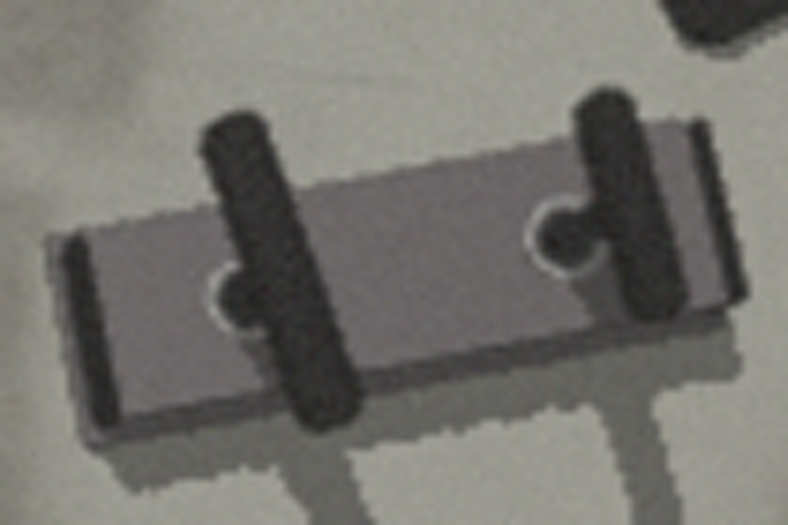

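Fixture crop: plate corners at about (118,32), (515,97), (432,553) and (25,480), with the screw head near (258,335). Stand crop: the thick bar runs from (235,118) to (328,422). It is longer and wider than the right-hand bar, so it is the thick key. I'll use depth to get metric positions.

```bash
cat > h.py <<'E'
import numpy as np,cv2
from workcell import r,optics,command_gripper
from scipy.spatial.transform import Rotation as Ro
def cloud(n,d):
    m=optics.camera_model(n);v,u=np.mgrid[:384,:512]
    P=np.stack([u,v,np.ones_like(u)],-1)@np.linalg.inv(m["K"]).T*d[...,None]
    W=(P-m["t"])@m["R"]; W[d<=0]=np.nan; return W
def ray(n,uv,z):
    m=optics.camera_model(n);R=m["R"];c=-R.T@m["t"]
    q=R.T@np.linalg.inv(m["K"])@np.array([uv[0],uv[1],1.]);return c+q*(z-c[2])/q[2]
def quat(yaw): # tool down, closing line (tool y) at world angle yaw+90deg -> tool x at yaw
    return (Ro.from_euler('z',yaw)*Ro.from_quat([1,0,0,0])).as_quat()
E
python3 - <<'E'
from h import *
np.set_printoptions(precision=4,suppress=True)
crop=lambda x,y,s,o:((x+.5)/s-.5+o[0],(y+.5)/s-.5+o[1])
C=[ray("top",crop(*c,6.4,(170,140)),.012) for c in[(118,32),(515,97),(432,553),(25,480)]]
print("corners",np.array(C)[:,:2].tolist(),"cen",np.mean(C,0),[np.linalg.norm(C[i]-C[i-1]) for i in range(4)])
ax=(C[0]+C[1]-C[2]-C[3]);print("plate yaw",np.arctan2(ax[1],ax[0]))
print("head px",ray("top",crop(258,325,6.4,(170,140)),.0425))
for a,b in(((235,118),(328,422)),((603,95),(657,310))):
    A,B=[ray("top",crop(*q,7.5,(270,190)),.137) for q in(a,b)];print("bar",(A+B)/2,np.linalg.norm(A-B),np.arctan2(*(A-B)[1::-1]))
for n in("top","scene"):
    W=cloud(n,np.load(n+"0.npy"));X=W.reshape(-1,3)
    s=(X[:,2]>.128)&(X[:,2]<.15)&(X[:,0]>.3)&(X[:,0]<.65)&(X[:,1]<0)&(X[:,1]>-.4)
    n_,l=cv2.connectedComponents(s.reshape(384,512).astype(np.uint8))
    for k in range(1,n_):
        q=X[(l==k).ravel()]
        if len(q)>25: print(n,len(q),cv2.minAreaRect(q[:,:2].astype(np.float32)*1000),np.median(q[:,2]))
    h0=ray("top",crop(258,325,6.4,(170,140)),.0425)
    s=(np.linalg.norm(X[:,:2]-h0[:2],axis=1)<.03)&(X[:,2]>.036)&(X[:,2]<.055);q=X[s]
    print("head",len(q),cv2.minEnclosingCircle(q[:,:2].astype(np.float32)*1000),np.median(q[:,2]))
E
```

```text
corners [[0.7263458211633873, 0.03958674174944177], [0.705060245659192, -0.10921742990969713], [0.5351213922529106, -0.08442093439105505], [0.5575029864772243, 0.06325863522943906]] cen [ 0.631  -0.0227  0.012 ] [np.float64(0.17049416812837706), np.float64(0.15031885187063954), np.float64(0.1717384059756223), np.float64(0.14936596346998268)]
plate yaw -0.14210244599767116
head px [ 0.6108 -0.0217  0.0425]
bar [ 0.5275 -0.2295  0.137 ] 0.08372961048376973 0.30038282450853604
bar [ 0.5478 -0.3221  0.137 ] 0.05863556800804506 0.22666466728833098
top 240 ((547.9818725585938, -323.48358154296875), (63.163875579833984, 14.154229164123535), 14.844035148620605) 0.13753864133405497
top 380 ((528.1739501953125, -230.0732421875), (87.23225402832031, 17.875137329101562), 19.538965225219727) 0.13759564417076606
head 102 ((612.1419067382812, -18.5748348236084), 14.754770278930664) 0.0423244554619308
scene 127 ((545.8795776367188, -322.1239318847656), (61.96111297607422, 19.223072052001953), 17.794736862182617) 0.13514074488927835
scene 222 ((526.46484375, -228.9308624267578), (85.43667602539062, 23.86380958557129), 15.004535675048828) 0.1359455398769556
head 93 ((609.4807739257812, -17.421756744384766), 15.633072853088379) 0.04126786402388549
```

Run:
```python
from h import *
for y in(.325,.325-np.pi):
    q=r.solve_ik([.5275,-.2297,.25],quat(y));print(y,q)
for y in np.arange(-4.5,2.5,.5):
    q=r.solve_ik([.611,-.0185,.16],quat(y));print(round(y,2),None if q is None else np.round(q,2))
```

```text
0.325 [-5.43872676e-01  4.39435813e-01  1.39130966e+00 -4.44089210e-16
  1.31084718e+00  7.01923651e-01]
-2.816592653589793 [-5.43872676e-01  4.39435813e-01  1.39130966e+00 -4.44089210e-16
  1.31084718e+00 -2.43966900e+00]
-4.5 [-0.16  0.58  1.41 -0.    1.15 -0.37]
-4.0 [-0.16  0.58  1.41 -0.    1.15 -0.87]
-3.5 [-0.16  0.58  1.41 -0.    1.15 -1.37]
-3.0 [-0.16  0.58  1.41 -0.    1.15 -1.87]
-2.5 [-0.16  0.58  1.41 -0.    1.15 -2.37]
-2.0 [-0.16  0.58  1.41 -0.    1.15 -2.87]
-1.5 [-0.16  0.58  1.41 -0.    1.15  2.92]
-1.0 [-0.16  0.58  1.41 -0.    1.15  2.42]
-0.5 [-0.16  0.58  1.41 -0.    1.15  1.92]
0.0 [-0.16  0.58  1.41 -0.    1.15  1.42]
0.5 [-0.16  0.58  1.41 -0.    1.15  0.92]
1.0 [-0.16  0.58  1.41 -0.    1.15  0.42]
1.5 [-0.16  0.58  1.41 -0.    1.15 -0.08]
2.0 [-0.16  0.58  1.41 -0.    1.15 -0.58]
```

Run:
```python
from h import *
np.set_printoptions(precision=3,suppress=True)
Q=quat(.325);g=[.5275,-.2297]
command_gripper(.05,80)
r.reach(g+[.22],Q)
print(r.move_straight(g+[.133],speed=.08,max_force=8))
command_gripper(0,80)
s=r.read_state();print(s["eef_pos"],s["grip_width"],s["grip_force"],s["contact_force"],s["torque"])
print(r.move_straight(g+[.215],speed=.08,max_force=15))
r.hold(.2)
s=r.read_state();print(s["time_s"],s["eef_pos"],s["grip_width"],s["contact_force"],s["torque"])
r.reach([.611,-.0185,.215],quat(.6)); r.hold(.3)
s=r.read_state();print(s["time_s"],s["eef_pos"],s["contact_force"],s["torque"])
for n in("scene","top"):
    p,d=optics.get_image(n);cv2.imwrite(f"pics/{n}1.png",p[:,:,::-1]);np.save(f"{n}1.npy",d)
p=cv2.imread("pics/scene1.png");cv2.imwrite("pics/s1.png",cv2.resize(p[130:290,130:310],None,fx=3.7,fy=3.7,interpolation=2))
```

```text
False
[ 0.528 -0.23   0.134] 0.01583533460154395 78.2946503162384 [-1.663  0.725  4.711] [ 0.132  0.115 -0.036]
False
5.1667 [ 0.527 -0.23   0.215] 0.01564543674073176 [-0.026  0.771 -2.548] [-0.01   0.009 -0.009]
6.375 [ 0.611 -0.02   0.215] [ 0.34  -0.061 -2.26 ] [-0.003  0.015  0.022]
```

View pics/s1.png

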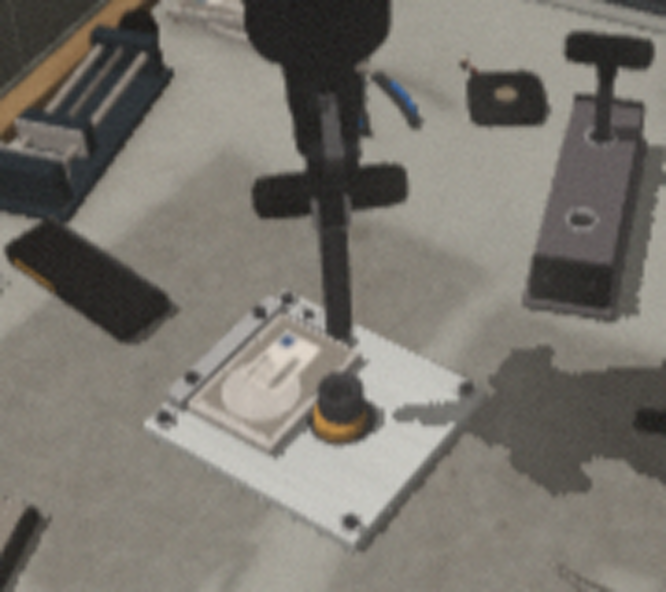

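The scene view shows the key hanging vertical in the gripper with its tip near crop (340,338), directly above the screw head at (341,383). The thin key is still in the stand. I'll check the tip's position along the viewing direction using depth.

Run:
```python
from h import *
np.set_printoptions(precision=4,suppress=True)
print(r.read_state()["eef_pos"],r.read_state()["eef_rot"],quat(.6))
for n in("scene","top"):
    W=cloud(n,np.load(n+"1.npy"));X=W.reshape(-1,3);m=optics.camera_model(n);c=-m["R"].T@m["t"]
    nearm=np.linalg.norm(X[:,:2]-[.611,-.0185],axis=1)<.03
    print(n,"zmin key",np.nanmin(X[nearm&(X[:,2]>.07),2],initial=1))
    for a,b in((.038,.055),(.086,.095),(.095,.102),(.102,.108)):
        q=X[nearm&(X[:,2]>a)&(X[:,2]<b)]
        if len(q)<3: continue
        md=np.median(q,0);d=md[:2]-c[:2];d/=np.linalg.norm(d);l=np.array([-d[1],d[0]])
        u=q[:,:2]@l; v=q[:,:2]@d
        print(a,len(q),"mean",md,"lat",(u.min()+u.max())/2,"width",np.ptp(u),"depth med,min",np.median(v),v.min(),v.max(),"expected lat/depth at eef",r.read_state()["eef_pos"][:2]@l,r.read_state()["eef_pos"][:2]@d, d)
```

```text
[ 0.6109 -0.0193  0.2151] [0.9555 0.2949 0.     0.    ] [0.9553 0.2955 0.     0.    ]
scene zmin key 0.09216428970570086
0.038 78 mean [ 0.6111 -0.017   0.0413] lat 0.5175946789357367 width 0.026466583247534814 depth med,min 0.32467238466266374 0.3094048076954714 0.3399750425054271 expected lat/depth at eef 0.5170037262541993 0.32605781294822966 [ 0.5065 -0.8622]
0.086 7 mean [ 0.6071 -0.0161  0.0943] lat 0.517876202692134 width 0.013619461389016485 depth med,min 0.31896488675798174 0.31661773752385497 0.3239345323980081 expected lat/depth at eef 0.5185128307190071 0.3236525833746302 [ 0.5025 -0.8646]
0.095 14 mean [ 0.6082 -0.0149  0.0993] lat 0.5168874817777085 width 0.013690518511278671 depth med,min 0.3203371678805368 0.316910277688752 0.3266781297948934 expected lat/depth at eef 0.5177482213398114 0.3248743290024181 [ 0.5045 -0.8634]
0.102 14 mean [ 0.6065 -0.0147  0.1059] lat 0.5172369012042797 width 0.013649288059568221 depth med,min 0.31898435771034894 0.3164999290233981 0.3238601874443462 expected lat/depth at eef 0.5184012617089621 0.3238312557550088 [ 0.5028 -0.8644]
top zmin key 0.19756910159296376
0.038 38 mean [ 0.6048 -0.0136  0.0425] lat -0.3697846622560781 width 0.02865295626154024 depth med,min 0.4827470533152598 0.4736975220418667 0.4980325213821642 expected lat/depth at eef -0.36973130327757275 0.48672919957814054 [0.815  0.5795]
```

```bash
cat >> h.py <<'E'
def st(): 
    s=r.read_state(); return s["time_s"],s["eef_pos"],s["contact_force"],s["torque"],s["joint_positions"][5]
def show(tag=""):
    t,p,f,m,j=st(); print(tag,round(t,2),"p",np.round(p,4),"f",np.round(f,1),"m",np.round(m,3),"j6 %.3f"%j)
E
python3 - <<'E'
from h import *
P=[.611,-.0187]
r.move_straight(P+[.172],quat(.6),speed=.08); r.hold(.15); show("above")
print(r.move_straight(P+[.150],speed=.015,max_force=5)); r.hold(.1); show("touch")
E
```

```text
above 7.32 p [ 0.6114 -0.0188  0.1727] f [-0.2  0.3 -2.3] m [ 0.045 -0.06  -0.026] j6 0.815
True
touch 8.26 p [ 0.6112 -0.0186  0.1608] f [0.4 0.4 5.4] m [ 0.012 -0.012 -0.033] j6 0.815
```

Run:
```python
from h import *
P=[.611,-.0187]; yaw=.6
_,p,f,_,_=st(); z=p[2]-.0  # command z near contact
z0=p[2]
show("start")
while yaw<1.75:
    yaw+=.05
    r.move_straight(P+[z],quat(yaw),speed=.05)
    t,p,f,m,j=st(); press=f[2]+2.3
    if press<5:
        hit=r.move_straight(P+[max(z-.012,.149)],speed=.02,max_force=max(1.5,6.5-press)); t,p,f,m,j=st(); z=p[2]
    elif press>8: z+=.0004
    print(round(yaw,2),"t%.2f z %.4f zc %.4f press %.1f mz %.3f"%(t,p[2],z,f[2]+2.3,m[2]),np.round(f[:2],1))
    if p[2]<z0-.004 or press>13: break
r.hold(.1);show("end")
```

```text
start 8.26 p [ 0.6112 -0.0186  0.1608] f [0.4 0.4 5.4] m [ 0.012 -0.012 -0.033] j6 0.815
0.65 t8.72 z 0.1608 zc 0.1608 press 6.4 mz -0.004 [-0.   0.5]
0.7 t8.97 z 0.1609 zc 0.1608 press 5.2 mz -0.006 [0.1 1. ]
0.75 t9.22 z 0.1608 zc 0.1608 press 5.3 mz -0.011 [0.5 1.6]
0.8 t9.47 z 0.1608 zc 0.1608 press 5.9 mz -0.007 [-1.3  2.4]
0.85 t9.72 z 0.1608 zc 0.1608 press 6.4 mz -0.010 [-0.2  2.5]
0.9 t9.97 z 0.1608 zc 0.1608 press 6.1 mz -0.040 [0.1 2.4]
0.95 t10.22 z 0.1608 zc 0.1608 press 5.7 mz 0.011 [-1.3  2.3]
1.0 t10.47 z 0.1608 zc 0.1608 press 6.0 mz -0.016 [-0.4  2.1]
1.05 t10.72 z 0.1608 zc 0.1608 press 5.7 mz -0.081 [-0.5  1.7]
1.1 t10.97 z 0.1608 zc 0.1608 press 6.4 mz -0.059 [-1.   2.6]
1.15 t11.22 z 0.1608 zc 0.1608 press 5.4 mz -0.036 [-0.4  3.2]
1.2 t11.47 z 0.1608 zc 0.1608 press 6.5 mz -0.046 [-1.7  2.6]
1.25 t11.72 z 0.1608 zc 0.1608 press 6.0 mz -0.021 [-2.2  2.5]
1.3 t11.97 z 0.1608 zc 0.1608 press 6.8 mz -0.065 [-2.8  2.5]
1.35 t12.22 z 0.1608 zc 0.1608 press 6.3 mz -0.012 [-1.7  2.9]
1.4 t12.47 z 0.1608 zc 0.1608 press 6.4 mz 0.031 [-2.5  3.4]
1.45 t12.72 z 0.1608 zc 0.1608 press 5.8 mz -0.027 [-2.4  3.5]
1.5 t12.97 z 0.1608 zc 0.1608 press 6.4 mz 0.014 [-2.   3.1]
1.55 t13.22 z 0.1608 zc 0.1608 press 6.3 mz -0.008 [-1.5  3. ]
1.6 t13.47 z 0.1608 zc 0.1608 press 7.1 mz 0.002 [-1.8  2.7]
1.65 t13.72 z 0.1608 zc 0.1608 press 7.7 mz -0.048 [-2.7  2.7]
1.7 t13.97 z 0.1608 zc 0.1608 press 6.7 mz 0.003 [-1.9  4.1]
1.75 t14.22 z 0.1609 zc 0.1608 press 7.7 mz 0.004 [-2.3  2.3]
end 14.32 p [ 0.6111 -0.0187  0.1609] f [-1.9  2.8  4.6] m [ 0.68   0.479 -0.028] j6 -0.333
```

Run:
```python
from h import *
P=np.array([.611,-.0187]); yaw=1.75; z=.1608
for i in range(8):
    _,p,f,m,j=st()
    g=np.array([-m[1],m[0]])/.125   # lateral tip force from moment
    show(i); 
    if np.linalg.norm(g)<1: break
    P=P+.0001*g
    r.move_straight([*P,z],quat(yaw),speed=.02); r.hold(.1)
    if st()[2][2]+2.3<4: r.move_straight([*P,z-.012],speed=.02,max_force=3); z=st()[1][2]
print(P,z)
```

```text
0 14.32 p [ 0.6111 -0.0187  0.1609] f [-1.9  2.8  4.6] m [ 0.68   0.479 -0.028] j6 -0.333
1 14.67 p [ 0.6108 -0.0183  0.1609] f [-0.8  1.8  4.6] m [ 0.373  0.226 -0.026] j6 -0.334
2 15.02 p [ 0.6106 -0.018   0.1609] f [-0.4  0.9  4. ] m [0.125 0.047 0.003] j6 -0.334
3 15.37 p [ 0.6105 -0.0179  0.1608] f [ 0.4 -0.2  3.5] m [-0.    -0.058  0.001] j6 -0.334
[ 0.61039852 -0.01775724] 0.1608
```

```bash
cat >> h.py <<'E'
def search(P,z,yaw,end,step,gain=.00008,lo=5,hi=8):
    P=np.array(P);z0=z;d=np.sign(end-yaw)*step
    while (end-yaw)*d>0:
        yaw+=d
        r.move_straight([*P,z],quat(yaw),speed=.05); r.hold(.03)
        t,p,f,m,j=st(); g=np.array([-m[1],m[0]])/.125; n=np.linalg.norm(g)
        P=P+gain*g*min(1,6/max(n,1e-6)); press=f[2]+2.3
        if press<lo:
            r.move_straight([*P,z-.012],quat(yaw),speed=.02,max_force=max(2,6.5-press)); z=r.read_state()["eef_pos"][2]-.0003
        elif press>hi: z+=.0003
        print("%.2f t%.2f z%.4f zc%.4f press%.1f mz%.3f"%(yaw,t,p[2],z,press,m[2]),np.round(g,1))
        if min(p[2],z)<z0-.004 or press>13: break
    print("P",P.tolist(),"z",z,"yaw",yaw);show("end")
E
python3 - <<'E'
from h import *
search([.6104,-.01776],.1606,1.75,2.85,.05)
E
```

```text
1.80 t15.65 z0.1607 zc0.1606 press7.2 mz-0.092 [-0.9  0.1]
1.85 t15.93 z0.1606 zc0.1606 press6.9 mz-0.010 [-0.7  1. ]
1.90 t16.22 z0.1606 zc0.1606 press6.4 mz0.006 [-0.5  1.1]
1.95 t16.50 z0.1605 zc0.1606 press5.8 mz-0.007 [-0.5  1.9]
2.00 t16.78 z0.1605 zc0.1606 press5.6 mz-0.019 [-0.5  1.6]
2.05 t17.07 z0.1603 zc0.1550 press3.1 mz0.012 [0.8 1. ]
P [0.6102075961981921, -0.017224252332069985] z 0.15495818080618864 yaw 2.05
end 17.44 p [ 0.6103 -0.017   0.1553] f [0.1 1.4 0.2] m [ 0.151 -0.266  0.026] j6 -0.633
```

Run:
```python
from h import *
P=np.array([.6102,-.01722]);yaw=2.05
for i in range(12):
    t,p,f,m,j=st();g=np.array([-m[1],m[0]])/.125;P=P+.00008*g*min(1,6/np.linalg.norm(g))
    yaw=2.05+[.0,.03,.06,.03,0,-.03][i%6]*(i>2)
    r.move_straight([*P,p[2]],quat(yaw),speed=.03)
    hit=r.move_straight([*P,p[2]-.006],quat(yaw),speed=.02,max_force=max(2,7-(st()[2][2]+2.3)));r.hold(.05);print(hit,round(yaw,2));show(i)
    if st()[1][2]<.1525 and hit and i>0 and p[2]-st()[1][2]<.0004:break
print(P.tolist(),yaw)
```

```text
True 2.05
0 17.95 p [ 0.6105 -0.017   0.1542] f [-1.4 -0.1  2. ] m [ 0.093 -0.008  0.084] j6 -0.633
True 2.05
1 18.46 p [ 0.6105 -0.0169  0.1534] f [-0.3  1.1  2.5] m [0.053 0.04  0.061] j6 -0.633
True 2.05
2 18.97 p [ 0.6105 -0.0169  0.1526] f [-0.7 -0.8  3.4] m [0.103 0.071 0.033] j6 -0.633
True 2.08
3 19.48 p [ 0.6104 -0.0169  0.1513] f [-0.1  1.2  0.7] m [ 0.054 -0.095  0.064] j6 -0.662
True 2.05
4 19.98 p [ 0.6106 -0.0169  0.151 ] f [-1.3  0.2  5.6] m [0.081 0.266 0.021] j6 -0.633
[0.6103638270224453, -0.01692957213968508] 2.05
```

Run:
```python
from h import *
P=[.6104,-.0169]
for yaw in(2.08,2.11,2.08):
    z=st()[1][2]
    r.move_straight([*P,z],quat(yaw),speed=.03);r.hold(.1);show("rot %.2f"%yaw)
    z=st()[1][2]
    hit=r.move_straight([*P,z-.005],speed=.02,max_force=max(2,9-(st()[2][2]+2.3)));r.hold(.1);print(hit);show("push")
W=None
d=optics.get_image("scene")[1];X=cloud("scene",d).reshape(-1,3)
s=(np.linalg.norm(X[:,:2]-[.6104,-.0169],axis=1)<.05)
# bar ends: top surface of bar away from gripper
u=np.array([np.cos(2.08),np.sin(2.08)]);a=(X[:,:2]-[.6104,-.0169])@u
for lo,hi in((.025,.044),(-.044,-.025)):
    q=X[s&(a>lo)&(a<hi)&(X[:,2]>.1)&(X[:,2]<.18)]; print(len(q),np.percentile(q[:,2],[2,50,90,98]) if len(q) else "")
```

```text
rot 2.08 20.33 p [ 0.6104 -0.0169  0.1511] f [1.1 1.2 2.8] m [ 0.123  0.043 -0.017] j6 -0.662
True
push 20.64 p [ 0.6106 -0.0169  0.151 ] f [-1.1  0.3  6.5] m [ 0.039  0.494 -0.002] j6 -0.662
rot 2.11 20.99 p [ 0.6104 -0.0169  0.151 ] f [-0.5  0.7  4. ] m [ 0.033  0.115 -0.042] j6 -0.691
True
push 21.3 p [ 0.6106 -0.017   0.151 ] f [-2.  -0.1  6.1] m [ 0.087  0.588 -0.026] j6 -0.692
rot 2.08 21.65 p [ 0.6105 -0.0169  0.1511] f [-0.4  0.6  4.1] m [ 0.01   0.1   -0.013] j6 -0.663
True
push 21.96 p [ 0.6106 -0.0169  0.151 ] f [-1.4 -0.3  6.8] m [ 0.085  0.467 -0.013] j6 -0.663
92 [0.13523508 0.15161062 0.15555967 0.15696944]
39 [0.15216749 0.15448916 0.15572836 0.15631399]
```

Run:
```python
from h import *
P=np.array([.6104,-.0169]);yaw=2.08;z=.1511;hist=[];fine=False;ln=[]
while yaw>-.3:
    yaw-=.015 if fine else .05
    r.move_straight([*P,z],quat(yaw),speed=.05)
    S=[]
    for k in range(5): r.hold(.025);S.append(st())
    mz=np.mean([s[3][2] for s in S]);m=np.mean([s[3] for s in S],0);f=np.mean([s[2] for s in S],0)
    g=np.array([-m[1],m[0]])/.125;n=np.linalg.norm(g);P=P+.00006*g*min(1,6/max(n,1e-6))
    free=np.median(hist[-12:]) if len(hist)>=5 else .05
    ln.append("%.3f t%.1f z%.4f fz%.1f mz%.3f free%.3f g%.1f"%(yaw,S[-1][0],S[-1][1][2],f[2],mz,free,n))
    if mz-free>.165: break
    if mz-free>.05 and len(hist)>=5: fine=True
    elif mz-free<.03: fine=False;hist.append(mz)
    if S[-1][0]>48: break
print("\n".join(ln));print(P.tolist(),yaw)
```

```text
2.030 t22.4 z0.1510 fz3.5 mz0.001 free0.050 g0.5
1.980 t22.8 z0.1511 fz2.6 mz0.001 free0.050 g1.0
1.930 t23.1 z0.1510 fz2.7 mz0.012 free0.050 g1.5
1.880 t23.5 z0.1511 fz1.7 mz-0.034 free0.050 g1.3
1.830 t23.9 z0.1511 fz1.7 mz0.009 free0.050 g1.5
1.780 t24.3 z0.1511 fz1.5 mz0.001 free0.001 g1.4
1.730 t24.6 z0.1511 fz1.2 mz0.018 free0.001 g0.9
1.680 t25.0 z0.1511 fz1.1 mz-0.017 free0.001 g0.8
1.630 t25.4 z0.1511 fz0.9 mz0.020 free0.001 g0.9
1.580 t25.8 z0.1511 fz1.0 mz0.008 free0.001 g0.8
1.530 t26.1 z0.1511 fz0.8 mz-0.013 free0.005 g0.7
1.480 t26.5 z0.1511 fz0.6 mz-0.011 free0.001 g0.8
1.430 t26.9 z0.1511 fz0.2 mz-0.016 free0.001 g1.0
1.380 t27.3 z0.1511 fz0.7 mz-0.021 free0.001 g1.1
1.330 t27.6 z0.1510 fz0.2 mz-0.013 free-0.005 g1.1
1.280 t28.0 z0.1511 fz0.5 mz0.002 free-0.012 g1.0
1.230 t28.4 z0.1511 fz0.2 mz0.002 free-0.005 g1.0
1.180 t28.8 z0.1511 fz0.3 mz-0.002 free-0.005 g0.6
1.130 t29.1 z0.1511 fz-0.4 mz0.023 free-0.006 g0.6
1.080 t29.5 z0.1511 fz0.2 mz0.085 free-0.006 g1.0
1.065 t29.9 z0.1511 fz0.1 mz0.153 free-0.006 g0.3
1.050 t30.3 z0.1511 fz0.1 mz0.153 free-0.006 g0.1
1.035 t30.6 z0.1511 fz-0.1 mz0.159 free-0.006 g0.4
[0.6114020885476894, -0.017059909103309984] 1.0349999999999997
```

Run:
```python
from h import *
for _ in range(4): r.hold(.03);show()
for n in("scene","top"):
    p,d=optics.get_image(n);cv2.imwrite(f"pics/{n}2.png",p[:,:,::-1]);np.save(n+"2.npy",d)
a=cv2.imread("pics/scene2.png")[190:285,150:270];b=cv2.imread("pics/top2.png")[140:230,165:260];b0=cv2.imread("pics/top0.png")[140:230,165:260]
a=cv2.resize(a,(380,300),interpolation=2);b=cv2.resize(b,(380,300),interpolation=2);b0=cv2.resize(b0,(380,300),interpolation=2)
a0=cv2.resize(cv2.imread("pics/scene0.png")[190:285,150:270],(380,300),interpolation=2)
cv2.imwrite("pics/c2.png",np.vstack([np.hstack([a0,a]),np.hstack([b0,b])]))
```

```text
30.67 p [ 0.6114 -0.0171  0.1511] f [-1.1 -0.4  0.6] m [-0.003  0.009  0.161] j6 0.383
 30.7 p [ 0.6114 -0.017   0.1511] f [-0.4 -0.3  0. ] m [0.017 0.029 0.177] j6 0.383
 30.73 p [ 0.6114 -0.0171  0.1511] f [ 0.4 -0.4  1. ] m [-0.029  0.065  0.136] j6 0.383
 30.77 p [ 0.6114 -0.017   0.1511] f [ 0.5 -0.5  0.1] m [0.048 0.047 0.126] j6 0.383
```

View pics/c2.png

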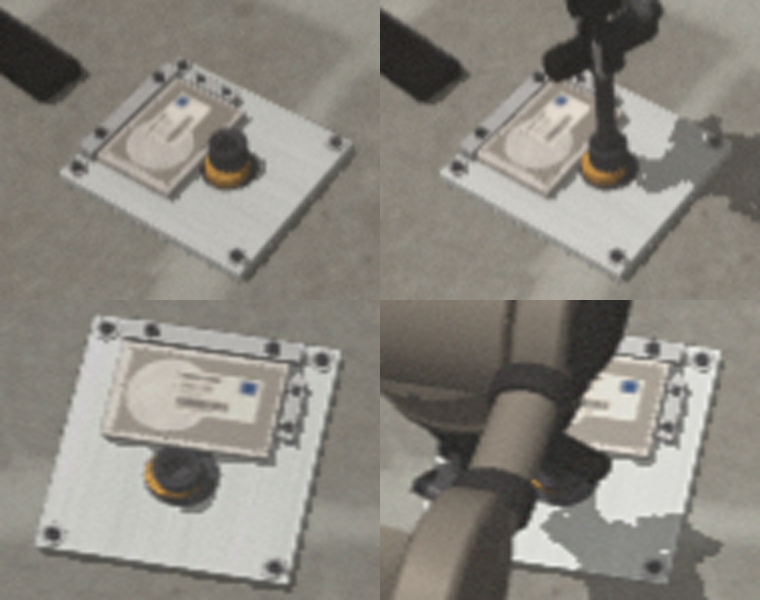

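The pictures show the key standing in the screw, the cam turned, and the drive close to the fence on the left. The reading is about 0.15 N·m, so I'll continue in fine steps to about 0.2.

Run:
```python
from h import *
# drive shift since start, visible part of the drive in 'scene' (label) vs the fixed plate
g=lambda n:cv2.cvtColor(cv2.imread(f"pics/{n}.png"),6).astype(np.float32)
a,b=g("scene0"),g("scene2")
for nm,(y0,y1,x0,x1) in dict(drive=(216,250,182,210),plate=(236,278,195,245)).items():
    print(nm,cv2.phaseCorrelate(a[y0:y1,x0:x1],b[y0:y1,x0:x1],cv2.createHanningWindow((x1-x0,y1-y0),cv2.CV_32F)))
m=optics.camera_model("scene");pr=lambda X:(lambda c:(m["K"]@c/c[2])[:2])(m["R"]@np.array(X)+m["t"])
print("1mm toward fence px",pr([.66,-.02,.023])-pr([.659,-.01986,.023]))
P=np.array([.6114,-.01706]);yaw=1.035;z=.1511
for i in range(10):
    yaw-=.012
    r.move_straight([*P,z],quat(yaw),speed=.05)
    S=[]
    for k in range(8): r.hold(.025);S.append(st())
    mm=np.mean([s[3] for s in S],0)
    gg=np.array([-mm[1],mm[0]])/.125;P=P+.00006*gg
    print("%.3f t%.1f mz%.3f"%(yaw,S[-1][0],mm[2]),np.round(gg,1),"j6 %.3f"%S[-1][4])
    if mm[2]>.185: break
print(P.tolist(),yaw)
```

```text
drive ((-0.28469042224054775, -0.16503085284301378), 0.9756795167922974)
plate ((0.02639381082083858, 0.3926346324500791), 0.8659393865797255)
1mm toward fence px [-0.33124849 -0.16778375]
1.023 t31.3 mz0.182 [0.1 0. ] j6 0.395
1.011 t31.8 mz0.176 [-0.  -0.2] j6 0.407
0.999 t32.2 mz0.187 [ 0.1 -0.1] j6 0.419
[0.6114076678537268, -0.017077009092435223] 0.9989999999999999
```

The drive has moved about 1 mm along the fence direction and the load is 0.19 N·m above free, which is mid-window. I'll release and retreat.

Run:
```python
from h import *
command_gripper(.06,80); show("open")
print(r.move_straight([.6114,-.0171,.25],speed=.12,max_force=10)); show("up")
r.reach([.45,-.2,.3],quat(.6)); r.hold(.3)
for n in("scene","top"):
    p,d=optics.get_image(n);cv2.imwrite(f"pics/{n}3.png",p[:,:,::-1]);np.save(n+"3.npy",d)
X=cloud("top",np.load("top3.npy")).reshape(-1,3)
q=X[(np.linalg.norm(X[:,:2]-[.611,-.018],axis=1)<.07)&(X[:,2]>.14)]
if len(q): print("bar",len(q),cv2.minAreaRect(q[:,:2].astype(np.float32)*1000),np.median(q[:,2]))
g=lambda n:cv2.cvtColor(cv2.imread(f"pics/{n}.png"),6).astype(np.float32)
a,b=g("scene0"),g("scene3")
print(cv2.phaseCorrelate(a[216:250,182:210],b[216:250,182:210],cv2.createHanningWindow((28,34),cv2.CV_32F)))
t=cv2.resize(cv2.imread("pics/top3.png")[140:230,165:260],(380,360),interpolation=2);s=cv2.resize(cv2.imread("pics/scene3.png")[170:285,140:262],(380,360),interpolation=2)
cv2.imwrite("pics/c3.png",np.hstack([t,s]))
```

```text
open 32.71 p [ 0.6114 -0.0171  0.1512] f [ 0.2 -0.5 -0.8] m [ 0.022 -0.002  0.   ] j6 0.419
False
up 33.68 p [ 0.611  -0.017   0.2491] f [ 1.4  0.4 -0.2] m [ 0.026 -0.004 -0.028] j6 0.419
bar 390 ((611.8628540039062, -18.73821258544922), (88.22899627685547, 17.68878936767578), 58.97077178955078) 0.1549980923731267
((-0.22807345117471556, -0.40792108482185796), 0.9617030964957343)
```

View pics/c3.png

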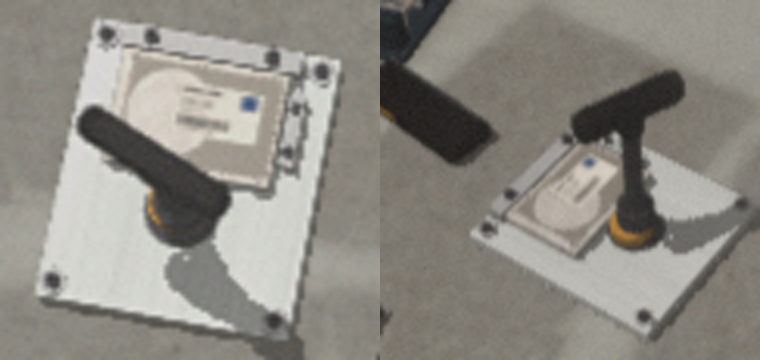

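The key stands upright and fully home: its bar top is at 155 mm, where 154.5 mm is expected. The drive lies flush against the fence, the gripper is clear, and the thin key was left in the stand.

```bash
python3 -c "
from workcell import r
print(r.finish_job())"
```

```text
the job is handed in; nothing more can be done
None
```

I clamped the drive against the fence at about 0.19 N·m above the free-turning torque, with the thick key fully home and left standing in the screw, and handed the job in after about 34 s; the clamp force itself was inferred from the torque reading, not measured.

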